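Put the embossing wheel away in its flip-cap vial

TASK

Put the small steel embossing wheel that lies on the brass tray away in the vial with the red cap: flick that cap open, drop the wheel in, and press the cap shut again until it snaps fully home. Leave the other vials shut, and leave the wheel holder, the hammer and the jar where they are.

Things in the scene. Friction and masses are not known exactly. Their poses are not given: they have to be found in the camera images.
- rack: Light wooden block, 66 x 256 x 45 mm high with a thin 78 x 276 mm foot board (6 mm), four round wells in a row along its long y axis at y = -99, -33, +33, +99 mm. Fixed to the bench. Origin at the centre of its underside, z up.
- tray: Brass tray, 190 mm (x) by 270 mm (y), embossed, fixed to the bench. Flat floor 4 mm above the bench, rim 14 mm wide and 11 to 15 mm high above the bench. Low relief (about 1 mm, harmless) on the floor. Origin at the centre of its underside.
- wheel: Loose dark steel embossing wheel, a disc 20 mm in diameter and 10 mm thick, about 24 g, lying flat on the tray floor. Origin at the centre of its underside (as it starts), z along its axle.
- vial_red: Clear plastic vial with a red cap, fast in a well of the rack (it cannot lift or turn). 34 mm outside, 30 mm inside, 80 mm tall, inner floor 4 mm above its underside, which is 12 mm above the bench. Origin at the centre of its underside, z up; its -x axis points to the side of the cap's thumb tab, +x to the hinge.
- vial_red_mouth (a point): Centre of the red vial's open mouth, level with its rim, 92 mm above the bench; axes as the vial's.
- cap_red_tab (a point): Outer end of the red cap's thumb tab, at half its thickness; it moves with the cap. Tab: 18 mm wide, 4 mm thick, sticks out 13 mm beyond the vial's wall, clear below down to the rack's top (48 mm). Cap: disc 37 mm in diameter, 5.5 mm thick, with a plug 26 mm wide and 4 mm deep under it. Axes: -x outward from the hinge along the cap, z out of its top face.
- cap_red (a joint): Red cap's angle: 0 shut, grows as the tab rises over to the hinge side, stop at 2.1. Hinge axis along the vial's y, 20 mm from the vial's axis away from the tab, 1 mm above the rim; tab end 50 mm from it. Snap bead: about 8 N up at the tab (10 N down there) to pass 0.14 rad; below that it snaps to 0, above it springs open to 0.3 or more. From there light friction holds it where left.
- cap_blue (a joint): Angle of the blue cap of another, identical vial in the rack; shut (0).
- cap_yellow (a joint): Angle of the yellow cap of another, identical vial in the rack; shut (0).
- cap_white (a joint): Angle of the white cap of another, identical vial in the rack; shut (0).
- vial_blue: Vial with a blue cap, otherwise like the red one, same axes. Its cap's top is 98.5 mm above the bench.
- vial_yellow: Vial with a yellow cap, otherwise like the red one, same axes.
- vial_white: Vial with a white cap, otherwise like the red one, same axes.
- holder: Loose wheel holder, a wooden handle with an empty steel fork, 150 mm long, 23 mm thick, lying on the far part of the tray. Origin at the middle of its length on its underside, x along it.
- hammer: Loose hammer, 250 mm long, 26 mm thick, lying on the bench beyond the rack and tray. Origin at the middle of its length on its underside, x along the handle.
- paste: Loose white jar with a black lid, 60 mm in diameter, 45 mm tall, on the bench on the near side. Origin at the centre of its underside.

How it is judged:
On the way, in this order (a step that is already met when the one before it is completed fails the run):
1. the red cap has been opened (value of joint cap_red above 1 rad), for 0.2 s.
2. the wheel lies in the red vial (horizontal distance between wheel and vial_red below 0.017 m and z of wheel in the frame of vial_red between -0.002 and 0.04 m), for 0.2 s.
At the end, for the whole second after the job is handed in: The wheel lies at rest at the bottom of the red vial (its origin within 17 mm of the vial's axis and less than 40 mm above its underside), and the red cap and the three other caps are snapped shut (under 0.06 rad, about 3 mm at the tab) (all of step 2 and linear speed of wheel below 0.03 m/s and value of joint each of cap_red, cap_blue, cap_yellow, cap_white below 0.06 rad); the robot touches nothing.
It fails at once if another vial's cap is opened (value of joint any of cap_blue, cap_yellow, cap_white above 0.2 rad).
It fails at once if the wheel holder, the hammer or the jar is moved by more than 20 mm (distance of any of holder, hammer, paste from where it was at the start of the episode above 0.02 m).
It also fails if it takes over 70 s, if anything falls off the work surface, if the arm or the gripper's body presses on something with over 40 N, if the wrist force passes 120 N, or if a joint passes its speed limit or range.

ROBOT

A 6-joint arm with a two-finger parallel gripper is mounted at the origin on the work surface. World frame = base frame: x ahead of the robot, y to its left, z up, the work surface at z = 0. Lengths are in m, angles in rad, forces in N, time in s.
With the tool pointing down it reaches from about 0.35 to 0.85 m from the base axis. Payload 8.1 kg.
Tool frame: the origin (TCP) lies on the centre line of the jaws, within the pads' length; the fingertips stand 19 mm ahead of it and the grasp point (between the pads) is the TCP (arm.tip_extent is the distance from the TCP to the fingertips, in m); z points along the fingers, y is the direction in which the jaws open and shut (so a half turn about z gives the same grasp; the last joint's range is limited). The gripper opens to 85 mm and grips with 20 to 120 N. Pads are 22 mm wide; open, the fingers measure 114 mm over their backs; the gripper's body (76 mm by 85 mm) begins 54 mm behind the grasp point. The pads swing forward as they close: fully open they stand 13 mm farther back than shut.
Start: joints at [1.159, 0.13, 1.488, -0, 1.523, -0.085], TCP at [0.193, 0.568, 0.25] pointing down, gripper open.
Joint ranges: [-2.96, 2.96], [-0.89, 2.26], [0.02, 2.5], [-1.34, 4.48], [0, 2.73], [-2.66, 2.66]. Speed limits (rad/s): [2.39, 2.39, 2.79, 3.14, 3.14, 3.14].

INTERFACE

Orientations are given as a unit quaternion [w, x, y, z].
In Python, from cell import arm, get_image, camera_params gives the robot as it stands.
- The arm moves only by the tool send_rows, never from a script. Its argument "commands" is a list that holds one entry, the list of rows, each a list of 7 numbers: the finger opening in mm, from 0 to 85.4, then the shift along the tool's x, y, z in mm, then the turn, a rotation vector about the tool's x, y, z in degrees. In form: [[[fingers, tx, ty, tz, wx, wy, wz], ...]]. A call has 1 to 10 rows; each row shifts and turns the commanded pose from where the row before left it, along the tool's axes as they then stand; what a row does not reach is not made up. A row lasts 1/10 s, in which the tool goes at most 50 mm and 8.59 degrees, less where a joint would pass 70% of its speed; a pose out of reach is approached as far as the arm can. A call is refused whole if a number of a shift passes 50 or a number of a turn 8.59, either way. A call with a gripper value outside its range is refused whole. The fingers move at their own pace and stop on an object; the grip force is fixed at half the most. Time passes only in rows, so rows that do not move let the fingers close. It gives the time, the measured TCP pose, the force and the opening at its end, in the units of the state.
- arm.get_state(): the state, without advancing time (a new reading comes with each control period).
- get_image(name): name is "side" or "top" or "wrist"; returns the picture (480x640x3 uint8, red, green, blue); there is no depth.
- camera_params(name): a dict with "camera_matrix" (3x3 intrinsics, pixels), "R" (3x3) and "t" (3): a world point X has camera coordinates R X + t. Camera axes: x right, y down, z forward; pixel columns grow to the right and rows downward; lengths in m; the calibration is good to about 2 mm. A picture is of the moment at which its call begins: read the wrist's pose just before it. camera_params takes no time and is no camera call; for the wrist camera it gives the pose at the moment of the call.
- arm.finish_job(): hands the job in, once; it reports no verdict.
The state is a dict: "t": time; "joint_pos": joint angles; "qvel": joint speeds; "joint_torque": joint torques, N m; "eef_pos": TCP position; "tool_rot": TCP orientation; "force": force on the tool from outside, world axes, zero at the start; "ft_torque": the same for the moment, N m; "width": finger opening in m.
Only numpy, scipy, OpenCV 4.12 (cv2) and the standard library are available. Lean on these libraries where they do the work, as an engineer would, in place of code of your own. Each camera call takes 0.05 s, during which the arm holds its last target. There are 200 camera calls.

## Working session

There is one attempt and no reset: what is moved stays moved. The work goes in short steps, Python scripts to look and compute and a tool call to move; the robot and the scene stay as the last step left them, time stands still between calls to the robot, and variables do not carry over. Pictures are saved under pics/ and viewed, about 8 in all and at most 12, crops included, and the job is handed in when it is done.

Besides the shell and the picture viewer there is one more tool, called after "Emit:" as name(argument=value, ...) on one line, values as JSON. send_rows: Moves the arm, as the interface text tells. Its arguments: {"type":"object","properties":{"commands":{"type":"array"}},"required":["commands"]}

```bash
mkdir -p pics; ls; cat > h.py <<'E'
import numpy as np,cv2
from cell import arm,get_image,camera_params
def snap(n,f):
    P=camera_params(n); im=get_image(n); cv2.imwrite('pics/'+f,im[:,:,::-1]); np.savez('pics/'+f+'.npz',K=P['camera_matrix'],R=P['R'],t=P['t']); return im
def cam(f):
    d=np.load('pics/'+f+'.npz'); return d['K'],d['R'],d['t']
def px(f,u,v,z):
    K,R,t=cam(f); d=R.T@np.linalg.solve(K,[u,v,1]); c=-R.T@t
    return c+d*(z-c[2])/d[2]
def proj(f,X):
    K,R,t=cam(f); p=K@(R@np.array(X,float)+t); return p[:2]/p[2]
E
python3 - <<'E'
from h import *
for n in('top','side'):
    snap(n,n+'0.png'); K,R,t=cam(n+'0.png'); print(n,-R.T@t,R[2],K[0,0])
s=arm.get_state(); print(s['eef_pos'],s['tool_rot'],s['force'],s['width'],s['t'])
E
```

```text
pics
top [ 0.3482522  -0.01504698  1.2554482 ] [ 0.19305134  0.02298286 -0.98091945] 595.9570947792134
side [ 0.28481479 -0.42928133  0.69415651] [ 0.35116623  0.53581011 -0.76784752] 468.53738172626544
[0.19235228 0.56785048 0.24935673] [-2.22623565e-04  1.62636973e-01  9.86685629e-01 -7.96391983e-04] [ 0.20793813  0.02743145 -0.08020056] 0.08547130197810891 0.1
```

View pics/top0.png

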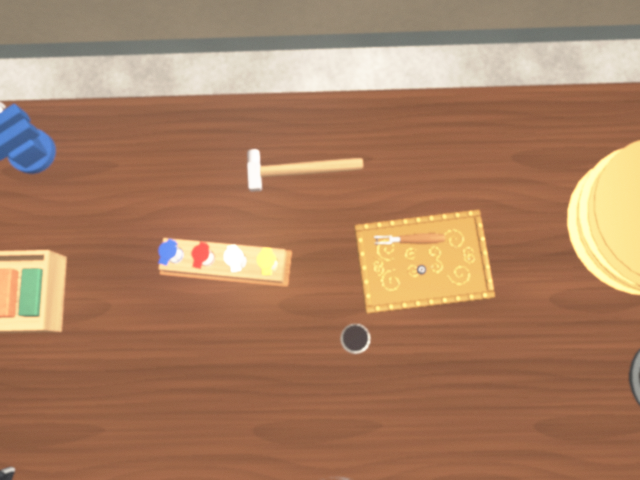

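View pics/side0.png

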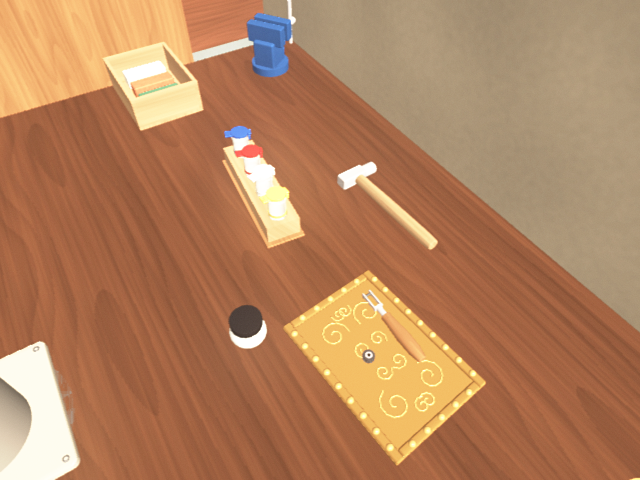

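The top view shows the rack with blue (168,251), red (201,255), white (234,258) and yellow (266,261) caps. The wheel is at (421,269), next to the holder. In the side view the wheel is at (369,356) and the red cap at (251,152).

```bash
python3 - <<'E'
from h import *
a=cv2.imread('pics/top0.png')[230:295,150:300]; b=cv2.imread('pics/side0.png')[115:250,215:310]
a=cv2.resize(a,None,fx=5,fy=5,interpolation=2)
b=cv2.resize(b,None,fx=4,fy=4,interpolation=2)
cv2.imwrite('pics/c.png',a);cv2.imwrite('pics/d.png',b)
print('wheel',px('top0.png',421.5,269.5,.014),px('side0.png',369,355,.014))
for n,u,v in(('b',168,251),('r',201,255),('w',234,258),('y',266,261)): print(n,px('top0.png',u,v,.0985))
for n,u,v in(('b',239,132),('r',251,153),('w',264,174),('y',278,195)): print(n,px('side0.png',u,v,.0985))
print('paste',px('top0.png',355,338,.045),'holder',px('top0.png',376,240,.012),px('top0.png',442,238,.012))
print('rack',[px('top0.png',*p,.045)[:2] for p in((164,239),(291,249),(288,282),(160,275))])
E
```

```text
wheel [ 0.53304563 -0.19361305  0.014     ] [ 0.53445693 -0.19242552  0.014     ]
b [0.56901663 0.31855048 0.0985    ]
r [0.55938934 0.25238186 0.0985    ]
w [0.55182358 0.18660947 0.0985    ]
y [0.54434152 0.12314545 0.0985    ]
b [0.57027508 0.31896807 0.0985    ]
r [0.56093266 0.24687121 0.0985    ]
w [0.55396441 0.17983142 0.0985    ]
y [0.54908343 0.11723216 0.0985    ]
paste [ 0.39274706 -0.04935698  0.045     ] holder [ 0.59880911 -0.10086977  0.012     ] [ 0.59976847 -0.24057167  0.012     ]
rack [array([0.60494054, 0.34319835]), array([0.57739024, 0.07763114]), array([0.50876628, 0.08437455]), array([0.52917827, 0.34902842])]
```

View pics/c.png

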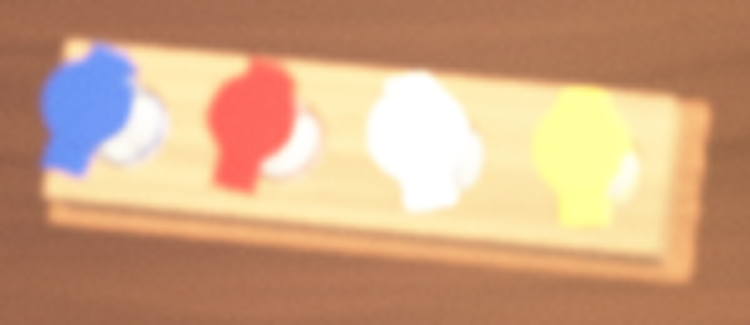

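View pics/d.png

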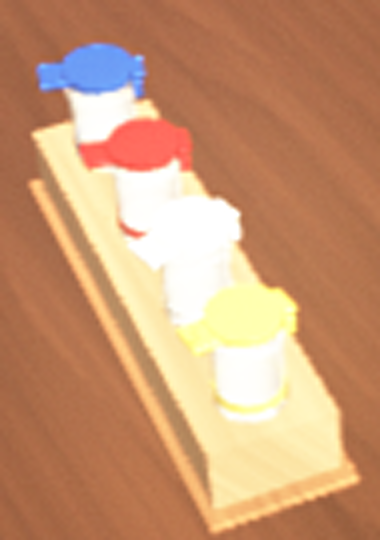

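```bash
cat >> h.py <<'E'
from scipy.spatial.transform import Rotation as Ro
def goal(p,yaw,tilt=0):
    """pointing down, jaw axis y at yaw deg from world y; tool x = -world x. prints shift in current tool axes and turn"""
    s=arm.get_state(); w,x,y,z=s['tool_rot']; R=Ro.from_quat([x,y,z,w])
    G=Ro.from_euler('z',yaw,degrees=True)*Ro.from_euler('y',180+tilt,degrees=True)
    print('shift mm',np.round(R.inv().apply(np.array(p)-s['eef_pos'])*1e3,1),'turn deg',np.round(np.degrees((R.inv()*G).as_rotvec()),2))
E
python3 - <<'E'
from h import *
h=px('top0.png',204.4,242.4,.0965);t=px('top0.png',196.6,268,.0965)
print(h,t,np.linalg.norm(h-t), np.degrees(np.arctan2(*(h-t)[[1,0]])))
hs=px('side0.png',215+185/4,115+145/4,.0965);ts=px('side0.png',215+82/4,115+155/4,.0965); print(hs,ts,np.linalg.norm(hs-ts),np.degrees(np.arctan2(*(hs-ts)[[1,0]])))
goal([.49,.25,.25],-12)
E
```

```text
[0.58512996 0.24655314 0.0965    ] [0.53382547 0.26105753 0.0965    ] 0.053315363323039926 -15.78623870942201
[0.58143843 0.24332395 0.0965    ] [0.53504722 0.26300632 0.0965    ] 0.050393850996240525 -22.990025285414628
shift mm [-383.9 -205.5   -0.4] turn deg [-0.09 -0.02 -6.72]
```

Emit:
send_rows(commands=[[[40,-38,-20.5,0,0,0,0],[40,-38,-20.5,0,0,0,0],[40,-38,-20.5,0,0,0,0],[40,-38,-20.5,0,0,0,0],[40,-38,-20.5,0,0,0,0],[40,-38,-20.5,0,0,0,0],[40,-38,-20.5,0,0,0,0],[40,-38,-20.5,0,0,0,0],[40,-38,-20.5,0,0,0,0],[40,-38,-20.5,0,0,0,0]]])

```text
t: 1.1
eef_pos: [0.4874, 0.2506, 0.2499]
tool_rot: [-0.0, 0.163, 0.987, -0.0]
force: [0.3, 0.8, 0.4]
width: 0.0403
```

```bash
python3 - <<'E'
from h import *
snap('wrist','w1.png'); K,R,t=cam('w1.png'); print(-R.T@t,R[2]); s=arm.get_state(); print(s['eef_pos'],s['tool_rot'],s['width'],s['t'])
E
```

```text
[0.42041085 0.2727877  0.37362628] [ 0.26253668 -0.088255   -0.96087749]
[0.49117108 0.24572774 0.24979733] [ 0.00115852  0.16433912  0.98640209 -0.00149113] 0.04007932389184353 1.15
```

View pics/w1.png

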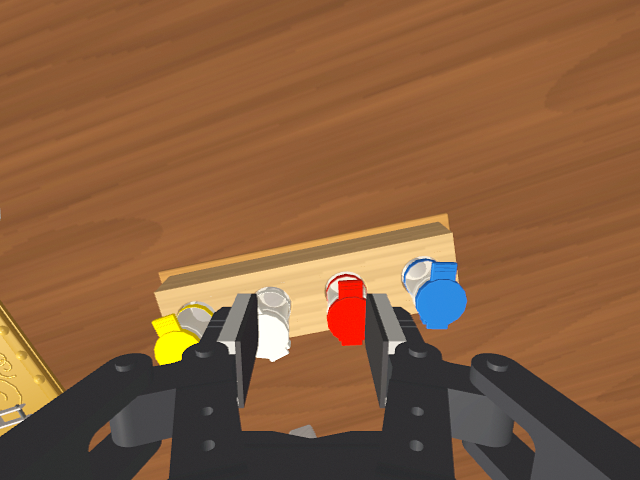

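The wrist view has the red cap's disc at about (347,318) and its tab's end at (350,281), pointing towards the robot. I'll segment it.

```bash
python3 - <<'E'
from h import *
im=cv2.imread('pics/w1.png').astype(int)
m=((im[:,:,2]>200)&(im[:,:,1]<60)&(im[:,:,0]<60)).astype(np.uint8)
n,l,st,c=cv2.connectedComponentsWithStats(m); k=1+st[1:,4].argmax(); m=l==k; print(st[k])
for v in range(276,350,4):
    u=np.where(m[v])[0]; 
    if len(u): print(v,u.min(),u.max(),end=' | ')
z=.0985
L=[(280,None)]
def row(v):
    u=np.where(m[v])[0]; return px('w1.png',u.min(),v,z),px('w1.png',u.max()+1,v,z)
for v in (283,287,291,295,318): a,b=row(v); print(v,((a+b)/2).round(4),np.linalg.norm(a-b).round(4))
v,u=np.where(m); P=np.array([px('w1.png',x+.5,y+.5,z)[:2] for x,y in zip(u,v)])
# fit model footprint (disc r18.5 + tab 18 wide to 30mm) over x,y,yaw
from scipy.optimize import minimize
gx,gy=np.meshgrid(np.arange(.48,.62,.0005),np.arange(.2,.3,.0005))
K,R,t=cam('w1.png'); q=np.stack([gx,gy,gx*0+z],-1)@R.T+t; q=q@K.T; q=q[...,:2]/q[...,2:]
ui=np.clip(q[...,0].round().astype(int),0,639); vi=np.clip(q[...,1].round().astype(int),0,479); G=m[vi,ui]; vis=(np.arange(640)[None]>0)
sm=lambda d:1/(1+np.exp(np.clip(-d/.0007,-50,50)))
def f(p):
    c,s=np.cos(p[2]),np.sin(p[2]); X=(gx-p[0])*c+(gy-p[1])*s; Y=-(gx-p[0])*s+(gy-p[1])*c
    d=np.maximum(.0185-np.hypot(X,Y),np.minimum(np.minimum(.009-abs(Y),X+.030),-X))
    return ((sm(d)-G)**2)[ui<366].sum()
r=min((minimize(f,[.56,.25,y],method='Nelder-Mead',options=dict(xatol=1e-5,initial_simplex=[[.56,.25,y],[.565,.25,y],[.56,.255,y],[.56,.25,y+.1]])) for y in(-.1,-.3,-.45)),key=lambda r:r.fun)
print(r.x,np.degrees(r.x[2]),r.fun,G.sum()); 
e=r.x[:2]-.030*np.array([np.cos(r.x[2]),np.sin(r.x[2])]);print('tab end',e)
E
```

```text
[ 327  281   39   65 1905]
284 339 362 | 288 339 361 | 292 339 361 | 296 339 361 | 300 340 364 | 304 334 365 | 308 329 365 | 312 328 365 | 316 327 364 | 320 327 364 | 324 328 364 | 328 329 364 | 332 332 364 | 336 335 364 | 340 339 361 | 344 342 361 | 283 [0.5351 0.2636 0.0985] 0.0178
287 [0.5382 0.263  0.0985] 0.0171
291 [0.541  0.2618 0.0985] 0.0165
295 [0.544  0.2608 0.0985] 0.0165
318 [0.5603 0.2523 0.0985] 0.0278
[ 0.56319152  0.255879   -0.2510558 ] -14.384437484279992 332.6545336367136 4439
tab end [0.534132  0.2633318]
```

```bash
python3 - <<'E'
from h import *
goal([.5345,.2634,.14],-16.5)
E
```

```text
shift mm [-35.   31.  109.8] turn deg [-0.15  0.16 -2.42]
```

Emit:
send_rows(commands=[[[40,-17,15.5,20,0,0,-2.4],[40,-18,15.5,45,0,0,0],[40,0,0,45,0,0,0],[40,0,0,0,0,0,0],[40,0,0,0,0,0,0]]])

```text
t: 1.65
eef_pos: [0.5278, 0.2707, 0.1405]
tool_rot: [-0.001, 0.142, 0.99, -0.001]
force: [0.6, -0.5, 1.6]
width: 0.0403
```

```bash
python3 - <<'E'
from h import *
snap('wrist','w2.png'); goal([.5345,.2634,.109],-16.5)
E
```

```text
shift mm [-7.2 -6.2 33.9] turn deg [0.04 0.05 0.19]
```

View pics/w2.png

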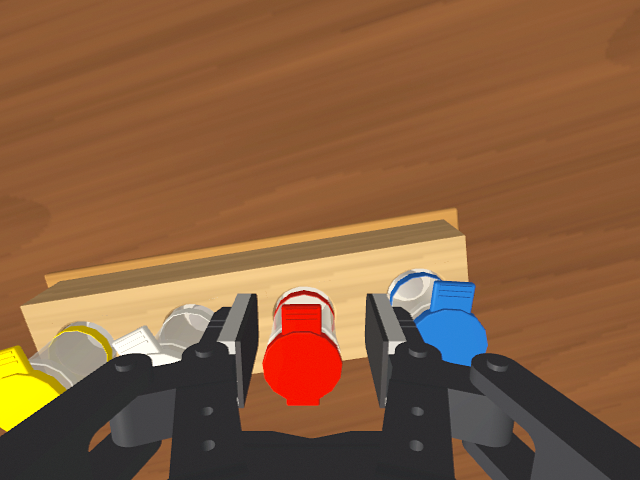

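```bash
python3 - <<'E'
from h import *
for i in range(3):
    s=arm.get_state(); print(s['t'],s['eef_pos'].round(4) if hasattr(s['eef_pos'],'round') else s['eef_pos'],np.abs(s['qvel']).max())
K,R,t=cam('w2.png'); print('cam',-R.T@t)
im=cv2.imread('pics/w2.png').astype(int)
m=((im[:,:,2]>200)&(im[:,:,1]<40)&(im[:,:,0]<40)); m[:300]=0
for v in (306,312,320,326,367,395,402):
    u=np.where(m[v])[0]; a=px('w2.png',u.min(),v,.0975);b=px('w2.png',u.max()+1,v,.0975); print(v,u.min(),u.max(),((a+b)/2).round(4),np.linalg.norm(a-b).round(4))
# where the tcp and fingertip project
s=arm.get_state(); print(proj('w2.png',s['eef_pos']),proj('w2.png',np.array(s['eef_pos'])-[0,0,.019]))
E
```

```text
1.7 [0.5293 0.2713 0.1429] 0.03208723891387778
1.7 [0.5293 0.2713 0.1429] 0.03208723891387778
1.7 [0.5293 0.2713 0.1429] 0.03208723891387778
cam [0.46024998 0.29027427 0.26433139]
306 278 329 [0.5342 0.2651 0.0975] 0.0228
312 275 332 [0.537  0.2643 0.0975] 0.0255
320 282 319 [0.5403 0.2619 0.0975] 0.0168
326 282 319 [0.5431 0.261  0.0975] 0.0169
367 263 341 [0.5633 0.2557 0.0975] 0.0362
395 281 323 [0.5776 0.2514 0.0975] 0.0202
402 287 318 [0.5813 0.2506 0.0975] 0.0151
[315.42846674 347.13759393] [315.0018139  320.42421855]
```

Emit:
send_rows(commands=[[[40,-7,-5.5,5,0,0,0],[40,0,0,14,0,0,0],[40,0,0,13,0,0,0],[40,0,0,0,0,0,0],[40,0,0,0,0,0,0]]])

```text
t: 2.2
eef_pos: [0.5335, 0.2635, 0.1082]
tool_rot: [-0.001, 0.142, 0.99, -0.0]
force: [-0.0, 0.2, 0.5]
width: 0.0401
```

```bash
python3 - <<'E'
from h import *
snap('wrist','w3.png'); s=arm.get_state();print(s['eef_pos'],s['force']);goal([.5345,.2637,.109],-16)
E
```

```text
[0.533957   0.26373607 0.10887985] [ 0.32082695 -0.70773571  0.29330947]
shift mm [-0.5  0.1 -0.1] turn deg [-0.02 -0.03 -0.32]
```

View pics/w3.png

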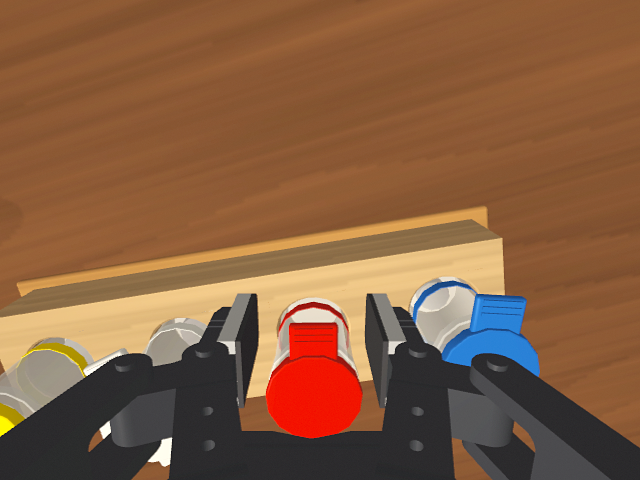

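The tab, centred at column 313, sits between the pads, whose centre is at 311. I'll close on it now.

Emit:
send_rows(commands=[[[10,0,0,0,0,0,0],[10,0,0,0,0,0,0],[10,0,0,0,0,0,0],[10,0,0,0,0,0,0],[10,0,0,0,0,0,0],[10,0,0,0,0,0,0]]])

```text
t: 2.85
eef_pos: [0.5345, 0.264, 0.1098]
tool_rot: [0.0, 0.142, 0.99, 0.0]
force: [-1.8, -0.2, 6.1]
width: 0.0144
```

Emit:
send_rows(commands=[[[10,0,0,0,0,0,0],[10,0,0,0,0,0,0]]])

```text
t: 3.05
eef_pos: [0.5345, 0.2639, 0.1098]
tool_rot: [0.0, 0.142, 0.99, 0.0]
force: [-1.6, -0.7, 5.9]
width: 0.0147
```

```bash
python3 - <<'E'
from h import *
snap('wrist','w4.png'); s=arm.get_state();print(s['eef_pos'],s['force'],s['width'])
a=cv2.imread('pics/w4.png')[240:480,160:480]; cv2.imwrite('pics/w4c.png',cv2.resize(a,None,fx=2,fy=2))
E
```

```text
[0.53450146 0.26395348 0.10978986] [-2.54797002  0.20881413  5.9488895 ] 0.014152440987651529
```

View pics/w4c.png

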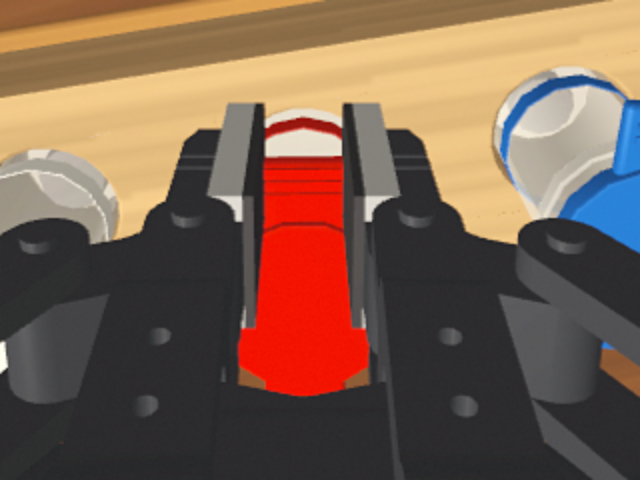

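The pads flank the red tab. Now lifting it along its arc.

Emit:
send_rows(commands=[[[10,-0.4,0,-4.3,0,0,0],[10,-0.8,0,-4.3,0,0,0],[10,-1.2,0,-4.2,0,0,0],[10,-1.5,0,-4.1,0,0,0],[10,-1.9,0,-4,0,0,0],[10,-2.2,0,-3.7,0,0,0],[10,-2.5,0,-3.5,0,0,0],[10,-2.8,0,-3.4,0,0,0],[10,-6.5,0,-5.9,0,0,0]]])

```text
t: 4.0
eef_pos: [0.5533, 0.2579, 0.1468]
tool_rot: [-0.0, 0.142, 0.99, -0.0]
force: [-0.6, 0.6, -0.5]
width: 0.0098
```

The opening fell to 10 mm, so the tab slipped out. I'll look.

```bash
python3 - <<'E'
from h import *
snap('wrist','w5.png'); snap('side','s5.png')
a=cv2.imread('pics/w5.png')[210:480,140:500]; b=cv2.imread('pics/s5.png')[100:220,190:310]
cv2.imwrite('pics/x5.png',np.hstack([cv2.resize(a,(400,300)),cv2.resize(b,(300,300),interpolation=2)]))
E
```

```text
(no output)
```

View pics/x5.png

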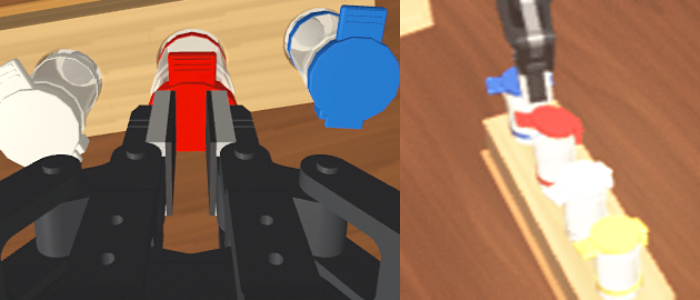

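The cap is still shut in both views: the pads only caught its top edge. I'll grip about 6 mm deeper.

Emit:
send_rows(commands=[[[40,10,0,0,0,0,0],[40,9.8,0,0,0,0,0],[40,0,0,0,0,0,0],[40,0,0,15,0,0,0],[40,0,0,15,0,0,0],[40,0,0,13.4,0,0,0],[40,0,0,0,0,0,0],[10,0,0,0,0,0,0],[10,0,0,0,0,0,0],[10,0,0,0,0,0,0]]])

```text
t: 5.1
eef_pos: [0.5346, 0.2639, 0.1038]
tool_rot: [0.0, 0.142, 0.99, 0.0]
force: [-1.0, -0.2, 1.0]
width: 0.0144
```

Emit:
send_rows(commands=[[[10,0,0,0,0,0,0],[10,0,0,0,0,0,0],[10,0,0,0,0,0,0]]])

```text
t: 5.4
eef_pos: [0.5345, 0.2639, 0.1035]
tool_rot: [0.0, 0.142, 0.99, 0.0]
force: [0.5, 1.2, 0.3]
width: 0.0145
```

Emit:
send_rows(commands=[[[10,-0.2,0,-2.5,0,0,0],[10,-0.3,0,-2.5,0,0,0],[10,-0.4,0,-2.5,0,0,0],[10,-0.6,0,-2.5,0,0,0],[10,-0.8,0,-2.5,0,0,0],[10,0,0,0,0,0,0]]])

```text
t: 6.0
eef_pos: [0.5399, 0.2621, 0.1152]
tool_rot: [0.004, 0.143, 0.99, 0.0]
force: [22.9, -0.1, -20.3]
width: 0.0143
```

Emit:
send_rows(commands=[[[10,-3.6,0,-5.4,0,8,0],[10,-3.9,0,-6.1,0,8,0],[10,-3.9,0,-6.3,0,8,0],[10,0,0,0,0,0,0]]])

```text
t: 6.4
eef_pos: [0.5492, 0.2596, 0.1284]
tool_rot: [-0.213, 0.14, 0.967, 0.031]
force: [-4.3, 4.8, 4.0]
width: 0.0145
```

Still gripped, and the force is low. Continuing.

Emit:
send_rows(commands=[[[10,-3.8,0,-6.2,0,8,0],[10,-4.5,0,-7.7,0,8,0],[10,-3.2,0,-7.7,0,0,0],[10,-4.4,0,-7.1,0,0,0],[10,-5.6,0,-6.2,0,0,0],[10,0,0,0,0,0,0]]])

```text
t: 7.0
eef_pos: [0.5864, 0.2483, 0.147]
tool_rot: [-0.338, 0.134, 0.93, 0.049]
force: [-0.5, 1.0, 0.3]
width: 0.0101
```

Emit:
send_rows(commands=[[[40,0,0,-20,0,0,0],[40,0,0,-40,0,0,0],[40,10,0,-40,0,-8,0],[40,40,0,-10,0,-8,0],[40,45,0,0,0,-8,0],[40,45,0,0,0,-8,0],[40,45,0,0,0,-8,0],[40,0,0,0,0,0,0]]])

```text
t: 7.8
eef_pos: [0.5189, 0.2711, 0.2939]
tool_rot: [-0.062, 0.14, 0.988, 0.007]
force: [-0.2, -0.0, 0.7]
width: 0.0401
```

```bash
cat >> h.py <<'E'
AX=np.array([.563,.2557]); YAW=np.radians(-16)
def capmask(f,th,ax=AX):
    m=np.zeros((480,640),np.uint8); a=np.linspace(0,2*np.pi,40)
    def poly(x,y,z): # vial-frame coords, hinge at (20,0,93)
        r=np.stack([np.array(x)-.020,y,np.array(z)-.093],-1); r=Ro.from_rotvec([0,th,0]).apply(r)+[.020,0,0.093]
        c,s=np.cos(YAW),np.sin(YAW); w=np.stack([ax[0]+c*r[:,0]-s*r[:,1],ax[1]+s*r[:,0]+c*r[:,1],r[:,2]],-1)
        p=np.array([proj(f,q) for q in w],np.float32); cv2.fillConvexPoly(m,cv2.convexHull((p*16).round().astype(np.int32)),1,shift=4)
    ca,sa=np.cos(a),np.sin(a); o=np.ones(40)
    poly(np.r_[ca,ca]*.0185,np.r_[sa,sa]*.0185,np.r_[o*.093,o*.0985]); poly(np.r_[ca,ca]*.013,np.r_[sa,sa]*.013,np.r_[o*.089,o*.093])
    poly(np.array([-.03,-.03,-.015,-.015]*2),np.array([-.009,.009]*4),np.array([.0935]*4+[.0975]*4))
    return m
def capangle(f):
    im=cv2.imread('pics/'+f).astype(int); g=((im[:,:,2]>120)&(im[:,:,2]>2.2*im[:,:,1])&(im[:,:,2]>2.2*im[:,:,0])).astype(np.uint8)
    w=np.zeros_like(g); u,v=proj(f,[AX[0],AX[1],.10]).astype(int); w[max(v-55,0):v+55,max(u-55,0):u+55]=1; g*=w
    r=[]
    for th in np.arange(0,2.15,.05):
        m=capmask(f,th); r.append(((m&g).sum()/max((m|g).sum(),1),round(th,2)))
    return sorted(r)[::-1][:4],g.sum()
E
python3 - <<'E'
from h import *
print('before',capangle('side0.png'),capangle('top0.png'),capangle('s5.png'))
for n in('side','top'): snap(n,n+'6.png'); print(n,capangle(n+'6.png'))
s=arm.get_state(); print(s['eef_pos'],s['tool_rot'],s['t'])
E
```

```text
before ([(np.float64(0.6550632911392406), np.float64(0.1)), (np.float64(0.65), np.float64(0.15)), (np.float64(0.6466876971608833), np.float64(0.05)), (np.float64(0.6375), np.float64(0.0))], np.uint64(223)) ([(np.float64(0.6422535211267606), np.float64(0.35)), (np.float64(0.637883008356546), np.float64(0.3)), (np.float64(0.6343490304709142), np.float64(0.25)), (np.float64(0.632768361581921), np.float64(0.4))], np.uint64(229)) ([(np.float64(0.6813559322033899), np.float64(0.45)), (np.float64(0.674496644295302), np.float64(0.4)), (np.float64(0.6633663366336634), np.float64(0.35)), (np.float64(0.6430868167202572), np.float64(0.3))], np.uint64(219))
side ([(np.float64(0.805668016194332), np.float64(2.1)), (np.float64(0.7768924302788844), np.float64(2.05)), (np.float64(0.6846153846153846), np.float64(2.0)), (np.float64(0.6287878787878788), np.float64(1.95))], np.uint64(208))
top ([(np.float64(0.7246376811594203), np.float64(2.1)), (np.float64(0.697841726618705), np.float64(2.05)), (np.float64(0.6170212765957447), np.float64(2.0)), (np.float64(0.5684210526315789), np.float64(1.95))], np.uint64(205))
[0.52442627 0.27015877 0.29294648] [-0.06247218  0.14186048  0.98788546  0.00742643] 7.9
```

The cap swung fully open, to about 2.1 rad in both views. On to the wheel.

```bash
python3 - <<'E'
from h import *
goal([.5339,-.193,.28],-10)
E
```

```text
shift mm [-140.  -441.8   -3.3] turn deg [ 0.22 -7.21 -6.34]
```

Emit:
send_rows(commands=[[[50,0,0,0,0.1,-3.6,-3.2],[50,0,0,0,0.1,-3.6,-3.2],[50,-11,-50,2,0,0,0],[50,-11,-50,2,0,0,0],[50,-11,-50,2,0,0,0],[50,-11,-50,2,0,0,0],[50,-11,-50,2,0,0,0],[50,-11,-50,2,0,0,0],[50,-11,-50,2,0,0,0],[50,-11,-50,2,0,0,0]]])

```text
t: 8.9
eef_pos: [0.5434, -0.1334, 0.275]
tool_rot: [-0.002, 0.089, 0.996, 0.0]
force: [1.3, -0.1, -1.0]
width: 0.0501
```

```bash
python3 - <<'E'
from h import *
s=arm.get_state(); print(s['eef_pos'],s['qvel'])
goal([.5339,-.193,.12],-10)
E
```

```text
[ 0.54344894 -0.13338932  0.27501618] [-0.85678766  0.32958842 -0.29390864  0.00285063 -0.04151982 -0.85222151]
shift mm [ -1.7 -60.3 155. ] turn deg [-0.01 -0.2  -0.18]
```

Emit:
send_rows(commands=[[[50,-1,-27,20,0,0,0],[50,-1,-27,40,0,0,0],[50,0,0,50,0,0,0],[50,0,0,45,0,0,0],[50,0,0,0,0,0,0],[50,0,0,0,0,0,0]]])

```text
t: 9.5
eef_pos: [0.5348, -0.1841, 0.1202]
tool_rot: [-0.003, 0.088, 0.996, 0.0]
force: [0.9, 1.0, -0.2]
width: 0.0499
```

```bash
python3 - <<'E'
from h import *
snap('wrist','w7.png'); s=arm.get_state(); print(s['eef_pos'])
print('wheel expected px',proj('w7.png',[.5339,-.193,.014]))
goal([.5339,-.193,.0235],-10)
E
```

```text
[ 0.53631671 -0.18446809  0.12246307]
wheel expected px [296.26523727 248.61164267]
shift mm [ 0.8 -8.7 99. ] turn deg [-0.05 -0.06 -0.12]
```

View pics/w7.png

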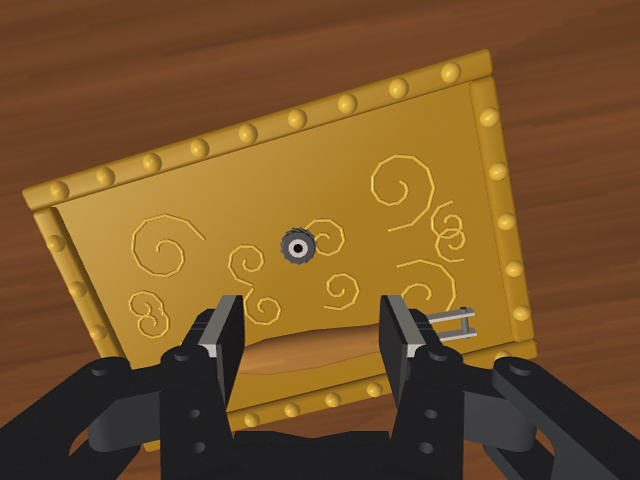

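The wheel's top is centred at (298,246), within 3 px of where I expected it.

```bash
python3 - <<'E'
from h import *
p=px('w7.png',298,246,.014); print(p); goal([p[0],p[1],.0235],-10)
E
```

```text
[ 0.53252197 -0.19171665  0.014     ]
shift mm [ 2.4 -7.7 99. ] turn deg [-0.05 -0.06 -0.12]
```

Emit:
send_rows(commands=[[[50,2,-7.5,30,0,0,0],[50,0,0,30,0,0,0],[50,0,0,15,0,0,0],[50,0,0,10,0,0,0],[50,0,0,0,0,0,0],[50,0,0,0,0,0,0]]])

```text
t: 10.15
eef_pos: [0.5326, -0.1908, 0.0373]
tool_rot: [-0.0, 0.088, 0.996, -0.001]
force: [0.1, 0.1, 0.4]
width: 0.0502
```

```bash
python3 - <<'E'
from h import *
goal([.5328,-.192,.0235],-10)
E
```

```text
shift mm [-0.4 -1.1 13.8] turn deg [-0.07 -0.01 -0.07]
```

Emit:
send_rows(commands=[[[50,0,-1,7,0,0,0],[50,0,0,6.5,0,0,0],[50,0,0,0,0,0,0],[8,0,0,0,0,0,0],[8,0,0,0,0,0,0],[8,0,0,0,0,0,0],[8,0,0,0,0,0,0],[8,0,0,0,0,0,0],[8,0,0,0,0,0,0],[8,0,0,0,0,0,0]]])

```text
t: 11.15
eef_pos: [0.5322, -0.1916, 0.0235]
tool_rot: [-0.0, 0.088, 0.996, -0.0]
force: [-1.1, 1.6, 6.1]
width: 0.0167
```

Gripped: the width settled at the same reading offset as on the tab. Lifting it.

Emit:
send_rows(commands=[[[8,0,0,-15,0,0,0],[8,0,0,-40,0,0,0],[8,0,0,-50,0,0,0],[8,0,0,-50,0,0,0],[8,0,0,-50,0,0,0],[8,0,0,-25,0,0,-2],[8,0,0,0,0,0,-4],[8,0,0,0,0,0,0]]])

```text
t: 11.95
eef_pos: [0.5323, -0.1916, 0.2548]
tool_rot: [0.0, 0.035, 0.999, -0.001]
force: [-0.6, -0.3, -1.2]
width: 0.0168
```

```bash
python3 - <<'E'
from h import *
print(arm.get_state()['width']);goal([.563,.2557,.20],-16)
E
```

```text
0.016760684648887938
shift mm [  0.7 448.5  54. ] turn deg [-0.09  0.07 11.99]
```

Emit:
send_rows(commands=[[[8,0,0,0,0,0,6],[8,0,0,0,0,0,6],[8,10,48,0,0,0,0],[8,10,48,0,0,0,0],[8,10,48,0,0,0,0],[8,10,48,0,0,0,0],[8,10,48,0,0,0,0],[8,10,48,0,0,0,0],[8,10,48,0,0,0,0],[8,10,48,0,0,0,0]]])

```text
t: 12.95
eef_pos: [0.5603, 0.2016, 0.2513]
tool_rot: [-0.002, 0.141, 0.99, -0.001]
force: [0.5, 0.2, -0.5]
width: 0.0168
```

Emit:
send_rows(commands=[[[8,14,54,0,0,0,0],[8,0,0,20,0,0,0],[8,0,0,20,0,0,0],[8,0,0,14,0,0,0],[8,0,0,0,0,0,0],[8,0,0,0,0,0,0]]])

```text
refused, shift out of range in row 1
```

```bash
python3 - <<'E'
from h import *
s=arm.get_state(); print(s['eef_pos'],s['width'],s['t']);goal([.563,.2557,.115],-16)
E
```

```text
[0.56029727 0.20161161 0.25129027] 0.01675992431020199 12.95
shift mm [ 12.   53.  136.2] turn deg [-0.11 -0.2  -0.21]
```

Emit:
send_rows(commands=[[[8,6,27,0,0,0,0],[8,6,26,0,0,0,0],[8,0,0,30,0,0,0],[8,0,0,30,0,0,0],[8,0,0,30,0,0,0],[8,0,0,10,0,0,0],[8,0,0,0,0,0,0],[8,0,0,0,0,0,0]]])

```text
t: 13.75
eef_pos: [0.5646, 0.254, 0.1532]
tool_rot: [-0.001, 0.14, 0.99, -0.0]
force: [0.6, 0.4, 0.5]
width: 0.0161
```

```bash
python3 - <<'E'
from h import *
snap('wrist','w8.png');s=arm.get_state(); print(s['eef_pos'],s['width'],s['t']);goal([.563,.2557,.115],-16)
print(proj('w8.png',[.563,.2557,.092]))
E
```

```text
[0.56518265 0.2542473  0.1540293 ] 0.01704100696209884 13.8
shift mm [ 2.5  0.8 39. ] turn deg [ 0.04  0.   -0.12]
[314.33377194 270.48279919]
```

View pics/w8.png

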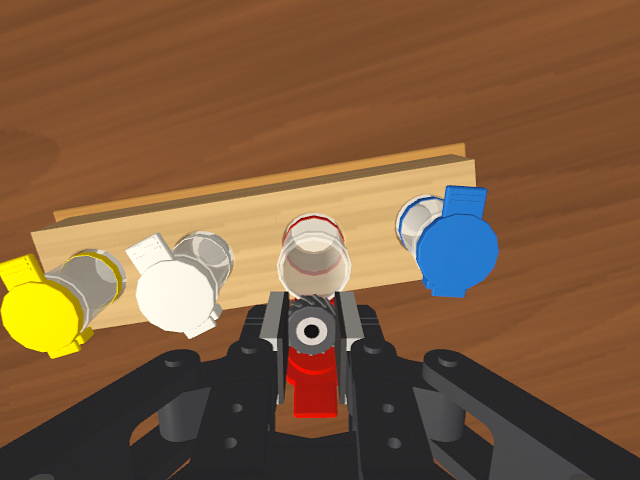

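The wheel is held at (312,330). The open mouth is at (314,266), close to the predicted (314,270), and the red cap is folded back. Lowering and releasing.

Emit:
send_rows(commands=[[[8,2,0.8,15,0,0,0],[8,0,0,15,0,0,0],[8,0,0,9,0,0,0],[8,0,0,0,0,0,0],[8,0,0,0,0,0,0]]])

```text
t: 14.3
eef_pos: [0.562, 0.2552, 0.112]
tool_rot: [-0.002, 0.14, 0.99, -0.001]
force: [-0.4, 0.2, -0.5]
width: 0.0166
```

Emit:
send_rows(commands=[[[40,0,0,0,0,0,0],[40,0,0,0,0,0,0],[40,0,0,0,0,0,0],[40,0,0,0,0,0,0],[40,0,0,0,0,0,0],[40,0,0,-30,0,0,0],[40,0,0,-50,0,0,0],[40,0,0,-45,0,0,0],[2,0,0,0,0,0,0],[2,0,0,0,0,0,0]]])

```text
t: 15.3
eef_pos: [0.5637, 0.2557, 0.2403]
tool_rot: [0.001, 0.14, 0.99, 0.001]
force: [-0.4, 0.1, -0.7]
width: 0.0118
```

```bash
python3 - <<'E'
from h import *
snap('wrist','w9.png');snap('side','s9.png');s=arm.get_state(); print(s['eef_pos'],s['width'],s['t'])
print(proj('w9.png',[.563,.2557,.092]),proj('w9.png',[.563,.2557,.026]),proj('s9.png',[.563,.2557,.05]))
print(capangle('s9.png'))
E
```

```text
[0.56208189 0.25513563 0.23671297] 0.002291976232119412 15.4
[310.89956456 226.97588057] [310.77109332 207.08466059] [252.37390988 168.84958712]
([(np.float64(0.8097165991902834), np.float64(2.1)), (np.float64(0.7738095238095238), np.float64(2.05)), (np.float64(0.6819923371647509), np.float64(2.0)), (np.float64(0.6264150943396226), np.float64(1.95))], np.uint64(209))
```

```bash
python3 - <<'E'
from h import *
for f in('w8.png','w9.png'):
    im=cv2.imread('pics/'+f).max(2); u,v=proj(f,[.563,.2557,.06]); R=26
    c=im[int(v)-R:int(v)+R,int(u)-R:int(u)+R]; ys,xs=np.where(c<110); print(f,(int(u),int(v)),len(ys), (xs.mean()+u-R,ys.mean()+v-R) if len(ys) else '',xs.min() if len(xs) else'',xs.max() if len(xs) else'',ys.min() if len(ys) else'',ys.max() if len(ys) else '')
    print(proj(f,[.563,.2557,.03]))
E
```

```text
w8.png (313, 250) 0     
[313.56843368 235.54676738]
w9.png (310, 216) 135 (np.float64(311.58629851529076), np.float64(212.68318572051558)) 14 37 16 29
[310.77751655 208.07916945]
```

A dark blob 24 px wide sits at (312,213), inside the vial, so the wheel is in. Now to swing the cap back with the closed fingers, coming from behind it.

Emit:
send_rows(commands=[[[0,-33,0,0,0,0,0],[0,-34,0,0,0,0,0],[0,0,0,48,0,0,0],[0,0,0,47,0,0,0],[0,0,0,0,0,0,0],[0,0,0,0,0,0,0]]])

```text
t: 16.0
eef_pos: [0.625, 0.2363, 0.1406]
tool_rot: [-0.004, 0.14, 0.99, -0.001]
force: [0.5, 0.8, 0.2]
width: -0.0002
```

```bash
python3 - <<'E'
from h import *
f=.067;goal([AX[0]+f*np.cos(YAW),AX[1]+f*np.sin(YAW),.142],-16); print(arm.get_state()['force'])
E
```

```text
shift mm [-2.1  1.6 -1.4] turn deg [-0.22 -0.4  -0.08]
[0.53778843 0.76103654 0.23181035]
```

Emit:
send_rows(commands=[[[0,9,1,-6,0,0,0],[0,12,0,-7,0,0,0],[0,15,0,-2,0,0,0],[0,15,0,3,0,0,0],[0,13,0,8.5,0,0,0],[0,9,0,12.5,0,0,0],[0,0,0,0,0,0,0],[0,0,0,0,0,0,0]]])

```text
t: 16.8
eef_pos: [0.558, 0.2587, 0.1371]
tool_rot: [0.001, 0.14, 0.99, 0.001]
force: [0.3, 0.3, -0.5]
width: -0.0002
```

```bash
python3 - <<'E'
from h import *
for n in('side','top'): snap(n,n+'10.png'); print(n,capangle(n+'10.png'))
f=-.008;goal([AX[0]+f*np.cos(YAW),AX[1]+f*np.sin(YAW),.132],-16); print(arm.get_state()['force'])
E
```

```text
side ([(np.float64(0.7782608695652173), np.float64(1.9)), (np.float64(0.7615062761506276), np.float64(1.95)), (np.float64(0.6820083682008368), np.float64(1.85)), (np.float64(0.669260700389105), np.float64(2.0))], np.uint64(199))
top ([(np.float64(0.384297520661157), np.float64(1.95)), (np.float64(0.38362068965517243), np.float64(1.9)), (np.float64(0.3705179282868526), np.float64(2.0)), (np.float64(0.34831460674157305), np.float64(2.05))], np.uint64(93))
shift mm [ 2.8 -1.3  4.6] turn deg [ 0.07  0.05 -0.08]
[ 0.03158686 -0.49780984  1.29093619]
```

The cap only reached about 1.9 rad, because the tip slid over it. I'll repeat the sweep lower.

Emit:
send_rows(commands=[[[0,0,0,-45,0,0,0],[0,-36,0,0,0,0,0],[0,-36,0,0,0,0,0],[0,0,0,30,0,0,0],[0,0,0,27,0,0,0],[0,0,0,0,0,0,0],[0,9,0,0,0,0,0],[0,9,0,-2,0,0,0],[0,8,0,-3,0,0,0],[0,0,0,0,0,0,0]]])

```text
t: 17.9
eef_pos: [0.601, 0.2464, 0.1295]
tool_rot: [0.0, 0.139, 0.99, 0.001]
force: [-0.6, 0.4, 0.3]
width: -0.0001
```

```bash
python3 - <<'E'
from h import *
snap('side','side11.png'); print(capangle('side11.png'))
s=arm.get_state(); d=np.array(s['eef_pos'][:2])-AX; print('f',d@[np.cos(YAW),np.sin(YAW)],s['eef_pos'],s['force'])
E
```

```text
([(np.float64(0.6551724137931034), np.float64(1.6)), (np.float64(0.6257309941520468), np.float64(1.55)), (np.float64(0.5851063829787234), np.float64(1.65)), (np.float64(0.4950980392156863), np.float64(1.7))], np.uint64(126))
f 0.03948786839209415 [0.6013054  0.24602658 0.12904888] [0.14288718 0.05569402 0.12400621]
```

Emit:
send_rows(commands=[[[0,9,0,-3,0,0,0],[0,8,0,-2,0,0,0],[0,8,0,1,0,0,0],[0,8,0,2,0,0,0],[0,6,0,3,0,0,0],[0,6,0,3,0,0,0],[0,0,0,0,0,0,0]]])

```text
t: 18.65
eef_pos: [0.5591, 0.2577, 0.1243]
tool_rot: [0.001, 0.14, 0.99, 0.0]
force: [4.3, -1.1, 3.9]
width: 0.0001
```

```bash
python3 - <<'E'
from h import *
for n in('side','top'): snap(n,n+'12.png'); print(n,capangle(n+'12.png'))
s=arm.get_state(); d=np.array(s['eef_pos'][:2])-AX; print('f',d@[np.cos(YAW),np.sin(YAW)],d@[-np.sin(YAW),np.cos(YAW)],s['eef_pos'],s['force'])
E
```

```text
side ([(np.float64(0.4405144694533762), np.float64(0.3)), (np.float64(0.43037974683544306), np.float64(0.25)), (np.float64(0.4236760124610592), np.float64(0.2)), (np.float64(0.41846153846153844), np.float64(0.15))], np.uint64(156))
top ([(np.float64(0.0), np.float64(2.1)), (np.float64(0.0), np.float64(2.05)), (np.float64(0.0), np.float64(2.0)), (np.float64(0.0), np.float64(1.95))], np.uint64(0))
f -0.004299195204835292 0.0008646549646912077 [0.55910568 0.25771618 0.12422061] [ 4.38362284 -0.9271904   5.13722913]
```

The cap is at about 0.3 rad. Now pressing on the tab.

Emit:
send_rows(commands=[[[0,0,0,-20,0,0,0],[0,11,0,0,0,0,0],[0,11,0,0,0,0,0],[0,0,0,8,0,0,0],[0,0,0,8,0,0,0],[0,0,0,6,0,0,0],[0,0,0,4,0,0,0],[0,0,0,0,0,0,0]]])

```text
t: 19.55
eef_pos: [0.5363, 0.2637, 0.1162]
tool_rot: [-0.002, 0.14, 0.99, -0.001]
force: [0.1, 0.0, 0.0]
width: -0.0001
```

Emit:
send_rows(commands=[[[0,0,0,2,0,0,0],[0,0,0,2,0,0,0],[0,0,0,0,0,0,0]]])

```text
t: 19.85
eef_pos: [0.5367, 0.264, 0.1154]
tool_rot: [-0.001, 0.14, 0.99, -0.0]
force: [-12.2, -3.5, 24.7]
width: -0.0001
```

Emit:
send_rows(commands=[[[0,0,0,2,0,0,0],[0,0,0,0,0,0,0]]])

```text
t: 20.05
eef_pos: [0.5368, 0.2642, 0.1151]
tool_rot: [-0.001, 0.14, 0.99, 0.0]
force: [-19.0, -4.9, 36.8]
width: -0.0
```

Emit:
send_rows(commands=[[[0,0,0,-20,0,0,0],[0,0,0,-50,0,0,0],[0,0,0,-50,0,0,0],[0,50,0,-20,0,0,0],[0,50,0,0,0,0,0],[0,0,0,0,0,0,0],[0,0,0,0,0,0,0]]])

```text
t: 20.75
eef_pos: [0.4436, 0.2907, 0.2492]
tool_rot: [-0.001, 0.139, 0.99, -0.001]
force: [-0.6, 0.2, -0.7]
width: -0.0002
```

```bash
python3 - <<'E'
from h import *
for n in('side','top','wrist'): snap(n,n+'13.png'); print(n,capangle(n+'13.png') if n!='wrist' else proj('wrist13.png',[.563,.2557,.095]))
print('ref',capangle('side0.png')[0][0],capangle('top0.png')[0][0])
for n in('side','top'):
    a=cv2.imread(f'pics/{n}0.png').astype(int);b=cv2.imread(f'pics/{n}13.png').astype(int); u,v=proj(n+'0.png',[.563,.2557,.095]).astype(int)
    print(n,(abs(a-b).max(2)>60)[v-20:v+20,u-20:u+20].sum())
a=cv2.imread('pics/side13.png')[100:220,190:310]; b=cv2.imread('pics/side0.png')[100:220,190:310]
w=cv2.imread('pics/wrist13.png')
cv2.imwrite('pics/fin.png',np.vstack([np.hstack([cv2.resize(a,(300,300),interpolation=2),cv2.resize(b,(300,300),interpolation=2)]),cv2.resize(w[:320],(600,300))]))
E
```

```text
side ([(np.float64(0.6476190476190476), np.float64(0.1)), (np.float64(0.6426332288401254), np.float64(0.15)), (np.float64(0.6392405063291139), np.float64(0.05)), (np.float64(0.6300940438871473), np.float64(0.0))], np.uint64(219))
top ([(np.float64(0.7174515235457064), np.float64(0.35)), (np.float64(0.7131147540983607), np.float64(0.25)), (np.float64(0.7076502732240437), np.float64(0.3)), (np.float64(0.7008086253369272), np.float64(0.2))], np.uint64(266))
wrist [311.20786541 380.78233767]
ref (np.float64(0.6550632911392406), np.float64(0.1)) (np.float64(0.6422535211267606), np.float64(0.35))
side 0
top 27
```

View pics/fin.png

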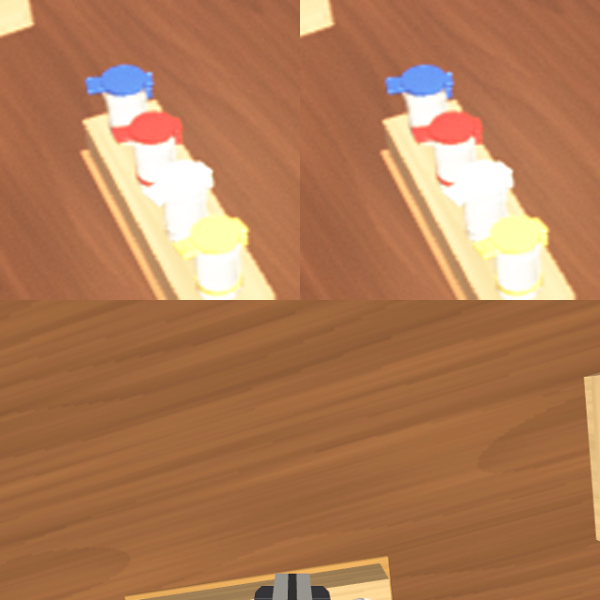

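The side view now matches the starting picture, with 0 pixels differing around the red cap, so it is shut. The robot is clear, so I'm handing in.

```bash
python3 - <<'E'
from h import *
a=cv2.imread('pics/side0.png').astype(int);b=cv2.imread('pics/side13.png').astype(int)
ys,xs=np.where((abs(a-b).max(2)>60)&(np.arange(640)[None]>200)); print(len(xs),[(xs.min(),xs.max(),ys.min(),ys.max())] if len(xs) else '')
arm.finish_job()
E
```

```text
129 [(np.int64(362), np.int64(374), np.int64(349), np.int64(362))]
the job is handed in; nothing more can be done
```

The wheel is in the red vial and the cap is pressed shut. I handed the job in at about 21 s, and no verdict was reported.

**What went wrong on the way:** Two moves failed and were repeated.
- **Opening the cap:** my first grip on the tab slipped. A grip 6 mm deeper worked, but the tab then slipped out partway and the cap ended fully open, at about 2.1 rad.
- **Closing the cap:** the first sweep slid over the cap, and a lower one folded it back. I then pressed on the tab, up to about 37 N.

**Last checks:**
- **Cap:** around the red cap, the side view shows no pixels changed from the start picture. The press ended on a hard stop.
- **Other things:** in the side view to the right of column 200 (rack, tray, hammer and jar), the only change is where the wheel had lain on the tray. The other caps, the holder, the hammer and the jar look unmoved.
- **Wheel:** after the drop and before closing, a dark spot of about the wheel's size showed inside the vial. I did not check it again through the closed vial.
- **Disagreement:** my cap-angle fit is coarse. It read 0.1 rad from the side and 0.35 rad from the top, but it gave the same values for the shut cap at the start. I therefore relied on the comparison with the start picture. In the top view 27 pixels near the cap had changed. I put that down to the gripper being in view but did not check it.

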